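# Seat a guide bush and thread a stirrer shaft through it

### The arm

A 6-joint arm with a two-finger parallel gripper is mounted at the origin on a cart in front of the work surface, level with it; the furniture and walls round the work are solid. World frame = base frame: x ahead of the robot, y to its left, z up, the work surface at z = 0. Lengths are in m, angles in degrees, forces in N, time in s.
With the tool pointing down it reaches from about 0.325 to 0.85 m from the base axis. Payload 15.5 kg.
Tool frame: the origin (TCP) lies midway between the tips of the shut fingers; the grasp point (between the pads) lies 19 mm behind it; z points along the fingers, y is the line along which they close (so a half turn about z gives the same grasp; the last joint's range is limited). The gripper opens to 91 mm and grips with 3 to 60 N. Pads are 32 mm wide; open, the fingers measure 118 mm over their backs; the gripper's body (76 mm by 178 mm) begins 60 mm behind the grasp point.
Start: joints at [59.215, 28.281, 77.091, -0, 74.628, -5.472], TCP at [0.267, 0.565, 0.214] pointing down, gripper open.
Joint ranges: [-166.48, 166.48], [-47.26, 123.95], [12.59, 153.08], [-70.14, 250.14], [6.76, 159.57], [-176.63, 176.63]. Speed limits (degrees/s): [108.29, 108.29, 147.25, 172.46, 172.46, 172.46].

### API

Orientations are given as a 3x3 rotation matrix whose columns are the frame's x, y, z axes.
In Python, from workcell import move_pose, move_linear, goto_joints, move_gripper, hold, inverse_kinematics, camera, camera_params, MotionError, close_job, read_time_s, read_joint_pos, read_dq, read_joint_torque, read_position, read_ee_rot, read_contact_force, read_ft_torque, read_width, read_grasp_force gives the robot as it stands. The module is installed in compiled form; this text tells all that it offers. Calls block until the motion is done:
- move_pose(position, orientation): joint-space move of the TCP to a pose.
- move_linear(position, max_speed=0.15, ori=None): straight line of the TCP; ori=None keeps the orientation; max_speed is the mean speed in m/s.
- goto_joints(angles): joint-space move.
- move_gripper(opening): finger opening in m; the grip force is fixed at half the most; returns when the fingers have stopped.
- hold(seconds).
- inverse_kinematics(position, orientation): joint angles nearest the present ones, or None.
- camera(name): name is "scene" or "top"; returns the picture (480x640x3 uint8, blue, green, red); there is no depth.
- camera_params(name): a dict with "vertical_fov" (degrees; the focal length in pixels is half the picture's height over the tangent of half this angle, whatever the lens; pixels are square), "cx", "cy" (the principal point, pixels), "k1" (the pictures are not rectified: a ray, as slopes to the right and down, at radius r is drawn at 1 + k1 r^2 times it, then the intrinsics apply), "R" (3x3) and "t" (3): a world point X has camera coordinates R X + t. Camera axes: x right, y down, z forward; pixel columns grow to the right and rows downward; lengths in m; the calibration is good to about 2 mm. A picture is of the moment at which its call begins. camera_params takes no time and is no camera call.
A pose or a line that the arm cannot do raises MotionError and nothing moves.
- close_job(): hands the job in; it is judged then, once.
Readings, each from a call of its own:
- read_time_s(): time.
- read_joint_pos(): joint angles.
- read_dq(): joint speeds.
- read_joint_torque(): joint torques, N m.
- read_position(): TCP position.
- read_ee_rot(): TCP orientation.
- read_contact_force(): force on the tool from outside, world axes, zero at the start.
- read_ft_torque(): the same for the moment, N m.
- read_width(): finger opening in m.
- read_grasp_force(): force on a finger pad.
Only numpy, scipy, OpenCV 4.12 (cv2) and the standard library are available. Lean on these libraries where they do the work, as an engineer would, in place of code of your own. Each camera call takes 0.05 s, during which the arm holds its last target. There are 200 camera calls.

### The job

Put the loose flanged bush into the empty pocket of the shaft guide's upper arm, flange up and fully home, and let go of it. Then take the long stirrer shaft out of the rack by its head and thread it, tip first, down through the bush and on through the bushing in the lower arm. Finish while holding it there upright, its tip showing below the lower arm but clear of the base plate and its head clear above the bush; leave the short shaft and everything else where it is.

Things in the scene. Friction and masses are not known exactly. Their poses are not given: they have to be found in the camera images.
- guide: Fixed shaft guide: base plate 80x125 mm (top at 8 mm), column on its -y side (58 mm off) and two level arms 56 mm wide in x, y -70 to +30 mm; nothing rises above the upper arm. Origin on the bench under the holes' common upright axis; z up. Upper arm 120 to 136 mm above the bench with an empty 31 mm through hole (pocket); lower arm 60 to 74 mm with a brass bushing, bore 14 mm, 60 to 78 mm.
- pocket (a point): Centre of the mouth of the empty pocket, level with the top of the upper arm (136 mm above the bench).
- lower_bushing (a point): Centre of the top rim of the lower arm's brass bushing (78 mm above the bench), straight below the pocket.
- bush: Loose brass bush standing on its nose on the bench, flange up, about 120 g. Nose 28 mm across, 16 mm long, its lowest 4 mm tapered to 23; flange above it 44 mm across, 14 mm thick (grip here); 30 mm high overall; bore 14 mm right through. Origin at the centre of the nose's lower end, z up. Home, the flange lies on the upper arm: origin 120 mm, top 150 mm above the bench.
- rack: White shaft rack, fixed: base 70x140 mm, two end posts, plate 60x140 mm with its top 150 mm above the bench and two 14 mm holes at y = +40 and -40 mm of its frame; a shaft hangs by its head in each. Origin on the bench under the plate's centre, y along the row of holes.
- long_shaft: Long steel stirrer shaft, about 90 g, hanging upright in either hole of the rack: 10 mm thick, 140 mm from the tip to the underside of its head, lowest 14 mm tapered to 4 mm; head a cylinder 20 mm across, 38 mm tall (taller and slimmer than the short shaft's). Origin at the centre of the tip, z up along the shaft to the head.
- head (a point): Centre of the underside of the long shaft's head, on the axis 140 mm above the tip.
- short_shaft: The short stirrer shaft in the rack's other hole, to be left there: 75 mm from the tip to its head, head 26 mm across and 20 mm tall. Origin at its tip.
- bottle: Bystander: low glass weighing bottle with lid, 42x42x44 mm. Origin at the centre of its underside.
- tweezers: Bystander: steel tweezers lying on the bench, 15x157x9 mm, long in y of their frame. Origin under their centre.
- cap: Bystander: orange screw cap, 53x53x24 mm. Origin at the centre of its underside.
- dropper: Bystander: small brown bottle with a black cap, 44x44x85 mm. Origin at the centre of its underside.
- glass_rod: Bystander: glass rod lying on the bench behind the rack, 8x180x8 mm, long in y of its frame. Origin under its centre.
Mind the look-alikes: they are no part of the job. Leave any orange look-alike of the long_shaft alone. Leave any turquoise look-alike of the guide alone.

How it is judged:
By the outcome, as a careful person would: the job done as asked, in the order asked, and still so for the second after the job is handed in, while the arm keeps its last pose, push and grip.
It also fails if it takes over 58 s, if anything falls off the work surface, if the arm or the gripper's body presses on something with over 40 N, if the wrist force passes 120 N, or if a joint passes its speed limit or range.

## Working session

There is one attempt and no reset: what is moved stays moved. The work goes in short steps, each a Python script; the robot and the scene stay as the last script left them, time stands still between calls to the robot, and variables do not carry over. Pictures are saved under pics/ and viewed, at most 10 in all, crops included, and the job is handed in when it is done.

```bash
mkdir -p pics; cat > h.py <<'E'
import numpy as np, cv2
from workcell import *
def K(p):
    f=240/np.tan(np.radians(p["vertical_fov"])/2); return f
def proj(n,X):
    p=camera_params(n);c=np.array(p["R"])@np.array(X,float)+np.array(p["t"]);s=c[:2]/c[2]
    s=s*(1+p["k1"]*(s@s)); return s*K(p)+[p["cx"],p["cy"]]
def ray(n,uv):
    p=camera_params(n);d=(np.array(uv,float)-[p["cx"],p["cy"]])/K(p);s=d.copy()
    for _ in range(30): s=d/(1+p["k1"]*(s@s))
    R=np.array(p["R"]);t=np.array(p["t"]);v=R.T@np.r_[s,1]; return -R.T@t,v/np.linalg.norm(v)
def plane(n,uv,z):
    o,v=ray(n,uv); return o+v*(z-o[2])/v[2]
def tri(uvs,uvt):
    A=np.zeros((3,3));b=np.zeros(3)
    for n,uv in(("scene",uvs),("top",uvt)):
        o,v=ray(n,uv);M=np.eye(3)-np.outer(v,v);A+=M;b+=M@o
    return np.linalg.solve(A,b)
E
python3 - <<'E'
from h import *
for n in("scene","top"):
    cv2.imwrite(f"pics/{n}0.png",camera(n)); p=camera_params(n); print(n,p["vertical_fov"],p["k1"],-np.array(p["R"]).T@p["t"],np.array(p["R"]).round(2).tolist())
print(read_time_s(),read_width(),np.round(read_ee_rot(),2).tolist())
E
```

```text
scene 43.25226963632593 -0.04380838927360549 [ 0.03228685 -0.41417896  0.78913477] [[0.83, -0.56, -0.02], [-0.37, -0.51, -0.78], [0.43, 0.65, -0.63]]
top 52.68584320237565 -0.015340704150748358 [0.40677735 0.3018467  1.18834069] [[-0.0, -1.0, 0.02], [-1.0, 0.0, -0.08], [0.08, -0.02, -1.0]]
0.1 0.09096763657468218 [[-0.9, 0.43, -0.0], [0.43, 0.9, -0.0], [0.0, -0.0, -1.0]]
```

View pics/scene0.png

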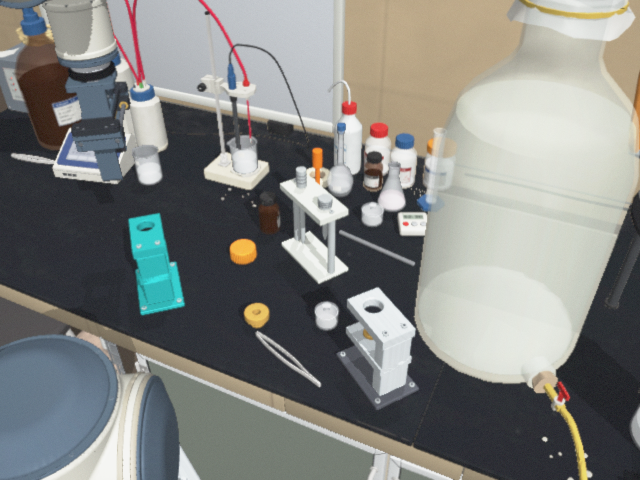

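View pics/top0.png

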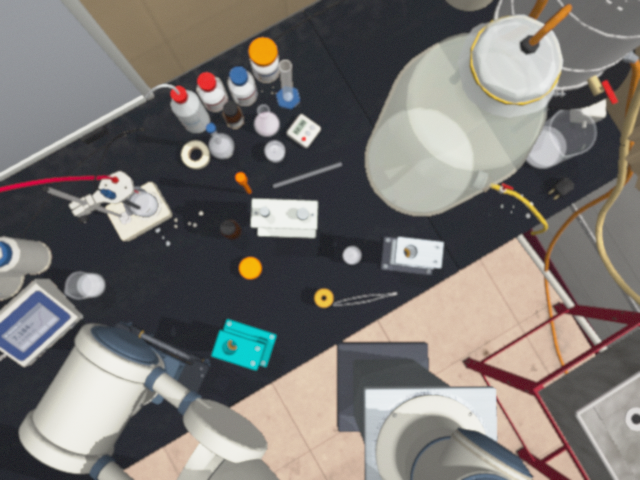

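The scene shows:
- **Guide:** the grey one, scene (375,307), top (411,252). The turquoise one at scene (150,230) is a look-alike.
- **Bush:** scene (257,315), top (324,298).
- **Rack:** two heads. The one at scene (301,177) is tall and slim, and the one at (325,203) is squat. The orange shaft at (318,160) is a look-alike.

I'll confirm these in enlarged crops.

```bash
python3 - <<'E'
from h import *
s=cv2.imread("pics/scene0.png");t=cv2.imread("pics/top0.png")
cv2.imwrite("pics/c1.png",cv2.resize(s[150:350,235:435],None,fx=3,fy=3,interpolation=2))
cv2.imwrite("pics/c2.png",cv2.resize(t[180:320,220:460],None,fx=3.3,fy=3.3,interpolation=2))
for b,a in((0.136,"pocket"),):
    for uv in((411,252),):print(plane("top",uv,.136),plane("scene",(374,307),.136))
print(plane("top",(324,298),.03),plane("scene",(257,312),.03))
E
```

```text
[0.47213992 0.07029218 0.136     ] [0.4727322  0.06794727 0.136     ]
[0.36954057 0.25697329 0.03      ] [0.37000804 0.2542821  0.03      ]
```

View pics/c1.png

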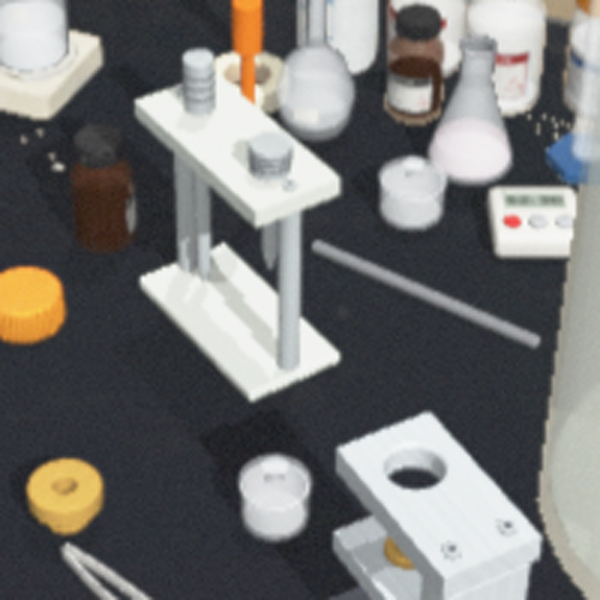

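View pics/c2.png

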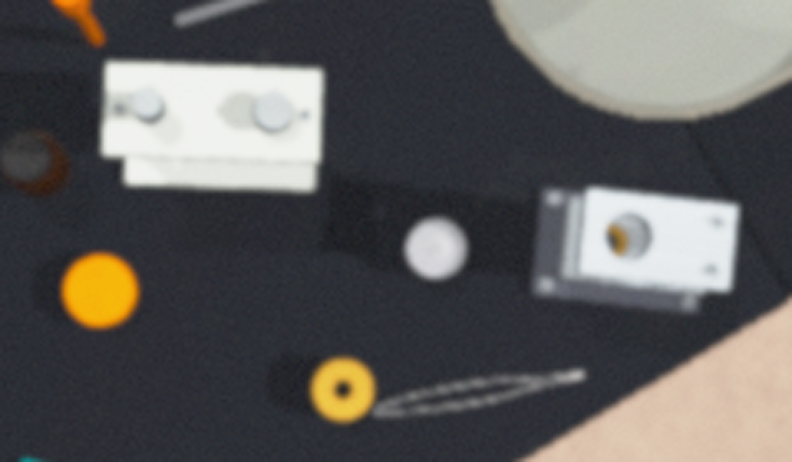

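The crops confirm the picks. The tall, slim steel head is at scene (301,177), top (265,212), and is the long shaft. The squat one at top (303,213) is the short shaft. The bush is at top (324,298), and the grey guide's pocket is at top (411,252). Next I'll measure them precisely.

```bash
python3 - <<'E'
from h import *
s=cv2.imread("pics/scene0.png");t=cv2.imread("pics/top0.png")
def blob(im,box,f,nm):
    x0,y0,x1,y1=box;c=im[y0:y1,x0:x1];m=f(cv2.cvtColor(c,cv2.COLOR_BGR2HSV)).astype(np.uint8)*255
    k=max(cv2.findContours(m,cv2.RETR_EXTERNAL,cv2.CHAIN_APPROX_NONE)[0],key=cv2.contourArea)
    M=cv2.moments(k);print(nm,"area",M["m00"],"cen",(M["m10"]/M["m00"]+x0,M["m01"]/M["m00"]+y0)); return k[:,0]+[x0,y0]
yel=lambda h:(h[...,0]>15)&(h[...,0]<35)&(h[...,1]>110)&(h[...,2]>90)
k=blob(t,(305,280,345,318),yel,"bush top");e=cv2.fitEllipse(k);print(e,plane("top",e[0],.03))
k2=blob(s,(238,295,278,335),yel,"bush scene")
# upper arm top-face
wh=lambda h:(h[...,2]>165)&(h[...,1]<60)
for nm,box,z in(("arm",(375,225,455,285),.136),("plate",(240,190,330,232),.15)):
    k=blob(t,box,wh,nm);r=cv2.minAreaRect(k);b=cv2.boxPoints(r);P=np.array([plane("top",q,z) for q in b])
    print(r,"centre",P.mean(0),"sides",np.linalg.norm(P-np.roll(P,-1,0),axis=1),P[:,:2].round(3).tolist())
# pocket ellipses: darker than arm
dk=lambda h:(h[...,2]<185)|(h[...,1]>70)
k=blob(t,(401,241,421,263),dk,"pocket top");e=cv2.fitEllipse(k);print(e,plane("top",e[0],.136))
k=blob(s,(358,296,390,318),lambda h:h[...,2]<175,"pocket scene");e=cv2.fitEllipse(k);print(e,plane("scene",e[0],.136))
for q in((415,310),(440,355),(500,375)):print("carboy base",plane("scene",q,0))
print("carboy top outl",plane("top",(420,213),.25),plane("top",(372,175),.25))
print("orange",tri((318,153),(241,177)))
print("long head z.188",plane("scene",(301,168),.188),plane("top",(264.7,211.5),.188))
print("short head z.170",plane("scene",(325,198),.17),plane("top",(302.5,213.5),.17))
print("tweez",plane("top",(334,304),0.005),plane("top",(396,293),0.005))
E
```

```text
bush top area 302.0 cen (323.4635761589404, 297.58057395143487)
((323.4669189453125, 297.5835876464844), (19.529605865478516, 19.765722274780273), 147.17759704589844) [0.37052981 0.2582371  0.03      ]
bush scene area 474.0 cen (256.35759493670884, 314.46870604782)
arm area 1292.0 cen (416.9545923632611, 252.57598039215685)
((416.82763671875, 252.71499633789062), (50.65068054199219, 27.983478546142578), 6.709837436676025) centre [0.47061761 0.05742474 0.136     ] sides [0.06138096 0.11150442 0.06151436 0.11095287] [[0.447, 0.117], [0.508, 0.109], [0.494, -0.002], [0.434, 0.007]]
plate area 1981.0 cen (283.9148578159179, 215.19762746087835)
((284.0, 215.0), (32.0, 66.0), 90.0) centre [0.55180232 0.34708136 0.15      ] sides [0.14263555 0.06970415 0.14183708 0.06951139] [[0.587, 0.418], [0.587, 0.276], [0.517, 0.276], [0.517, 0.418]]
pocket top area 99.5 cen (410.13735343383587, 251.463986599665)
((410.1225891113281, 251.33233642578125), (10.771448135375977, 13.087453842163086), 73.9600830078125) [0.47360581 0.07219374 0.136     ]
pocket scene area 107.0 cen (374.2102803738318, 308.2258566978193)
((374.2997741699219, 308.031494140625), (8.412856101989746, 19.114469528198242), 79.42071533203125) [0.47171848 0.06599679 0.136     ]
carboy base [0.62010491 0.11953057 0.        ]
carboy base [0.58301894 0.01668775 0.        ]
carboy base [ 0.63291198 -0.0703545   0.        ]
carboy top outl [0.54174885 0.07609932 0.25      ] [0.61728776 0.16970866 0.25      ]
orange [0.63038884 0.43776334 0.17037917]
long head z.188 [0.55675711 0.38787908 0.188     ] [0.55373245 0.38559568 0.188     ]
short head z.170 [0.55134203 0.30401933 0.17      ] [0.55210966 0.3071716  0.17      ]
tweez [0.35416034 0.23177921 0.005     ] [0.38014095 0.08017927 0.005     ]
```

```bash
python3 - <<'E'
from h import *
s=cv2.imread("pics/scene0.png");t=cv2.imread("pics/top0.png")
a=cv2.resize(s[290:325,355:395],None,fx=10,fy=10,interpolation=2)
b=cv2.resize(t[235:270,391:431],None,fx=10,fy=10,interpolation=2)
for im,n,o in((a,"scene",(355,290)),(b,"top",(391,235))):
    for X,col in(((.4725,.0700),(0,0,255)),((.4725,.0730),(0,200,0))):
        for th in np.linspace(0,2*np.pi,60):
            q=(proj(n,[X[0]+.0155*np.cos(th),X[1]+.0155*np.sin(th),.136])-o+.5)*10
            cv2.circle(im,tuple(int(v) for v in q),1,col,-1)
cv2.imwrite("pics/c3.png",np.hstack([a,b]))
E
```

```text
(no output)
```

View pics/c3.png

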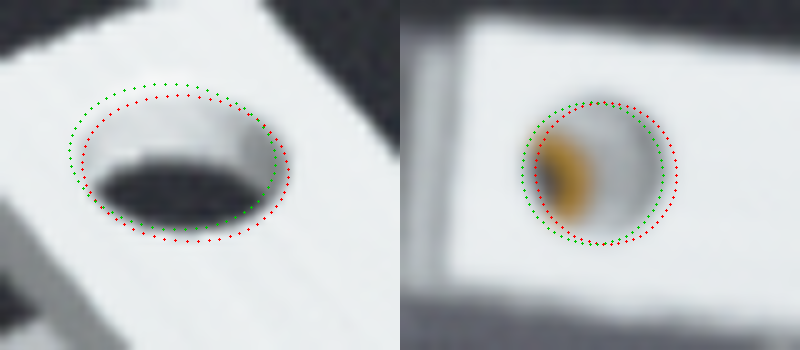

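The overlay puts the pocket at about (0.4727, 0.0713), with the two views within 2 mm of each other. The bush is at about (0.3707, 0.2567). I'll grip the flange with the fingertips so they stay above the upper arm.

```bash
cat >> h.py <<'E'
RD=np.array([[-1,0,0],[0,1,0],[0,0,-1.]])
def st(m=""): print(m,"t%.1f"%read_time_s(),np.round(read_position(),4),"F",np.round(read_contact_force(),1),"M",np.round(read_ft_torque(),2),"w%.4f"%read_width(),"g%.1f"%read_grasp_force())
E
python3 - <<'E'
from h import *
for P in([.3707,.2567,.10],[.3707,.2567,.0185],[.4727,.0713,.2],[.4727,.0713,.1385],[.555,.387,.33],[.4727,.0713,.32]):
    q=inverse_kinematics(P,RD); print(P,None if q is None else np.round(q,0))
print(plane("scene",(300.8,169.7),.188))
move_pose([.3707,.2567,.10],RD); move_gripper(.075); move_linear([.3707,.2567,.0185],.1); st("at")
move_gripper(.03); st("grip"); move_linear([.3707,.2567,.2],.15); st("lift")
E
```

```text
[0.3707, 0.2567, 0.1] [ 27.  24. 109.  -0.  47. -63.]
[0.3707, 0.2567, 0.0185] [ 27.  33. 112.  -0.  34. -63.]
[0.4727, 0.0713, 0.2] [  1.  17.  98.  -0.  64. -89.]
[0.4727, 0.0713, 0.1385] [  1.  22. 103.  -0.  55. -89.]
[0.555, 0.387, 0.33] [ 30.  28.  59.  -0.  93. -60.]
[0.4727, 0.0713, 0.32] [  1.  11.  87.  -0.  82. -89.]
[0.55317485 0.38322165 0.188     ]
at t2.8 [0.3709 0.2568 0.0189] F [-0.4 -0.6  0.1] M [ 0.07  0.03 -0.05] w0.0748 g0.0
grip t3.4 [0.3709 0.2568 0.0186] F [ 0.4 -0.1  4.7] M [ 0.05 -0.06  0.03] w0.0432 g30.0
lift t4.8 [0.3702 0.2565 0.1993] F [-0.6 -0.4 -2.7] M [0.04 0.05 0.  ] w0.0432 g30.0
```

```bash
python3 - <<'E'
from h import *
x,y=.4727,.0713
move_pose([x,y,.175],RD); move_linear([x,y,.158],.1);hold(.2); st("pre"); f0=np.array(read_contact_force())
for z in np.arange(.155,.1384,-.003):
    move_linear([x,y,z],.05); f=np.array(read_contact_force())-f0
    st()
    if f[2]>12: print("blocked");break
for i in("scene","top"): cv2.imwrite(f"pics/p_{i}.png",camera(i))
s=cv2.imread("pics/p_scene.png")[230:380,300:440]; t=cv2.imread("pics/p_top.png")[190:330,340:480]
cv2.imwrite("pics/c4.png",np.hstack([cv2.resize(s,(400,400)),cv2.resize(t,(400,400))]))
E
```

```text
pre t6.2 [0.4729 0.0716 0.1585] F [ 0.6 -0.4 -1.9] M [ 0.05 -0.03  0.09] w0.0433 g30.0
 t6.4 [0.4726 0.0713 0.155 ] F [-0.5 -1.1 -1.8] M [0.06 0.02 0.03] w0.0433 g30.0
 t6.7 [0.4728 0.0713 0.1519] F [ 0.8  1.1 -0.3] M [ 0.22 -0.15 -0.02] w0.0432 g30.0
 t6.9 [0.4733 0.0718 0.1492] F [2.4 6.  1. ] M [ 1.22 -0.51 -0.02] w0.0428 g30.0
 t7.2 [0.4732 0.0719 0.1459] F [ 2.7  7.3 -3.2] M [ 1.45 -0.65  0.05] w0.0429 g30.0
 t7.4 [0.4733 0.072  0.143 ] F [ 3.2  7.4 -2.8] M [ 1.65 -0.7   0.07] w0.0432 g30.0
 t7.7 [0.4734 0.072  0.14  ] F [ 3.9  8.7 -3.6] M [ 1.77 -0.75  0.08] w0.0434 g30.0
```

View pics/c4.png

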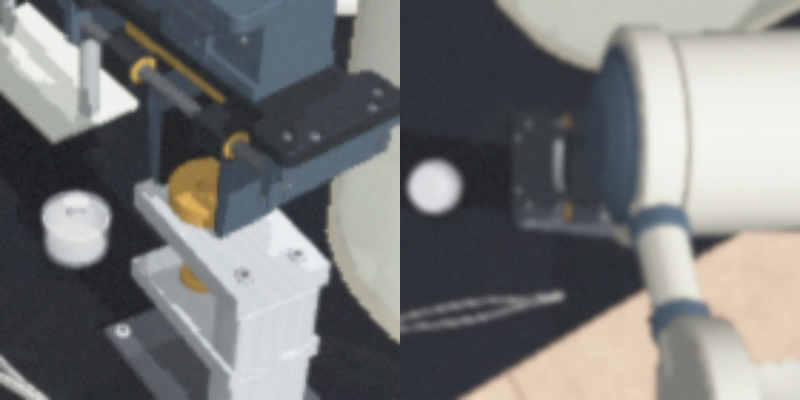

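The bush is in the pocket, rubbing on the -y wall. From the side force I take the pocket axis as about (0.474, 0.0734). I'll centre on that, seat the bush and release.

```bash
python3 - <<'E'
from h import *
x,y=.4740,.0734
move_linear([x,y,.1400],.03); hold(.2); st("centred")
for z in(.1388,.1375):
    move_linear([x,y,z],.03); hold(.1);st()
    if read_contact_force()[2]>8: break
p=np.array(read_position())
move_gripper(.065); st("open"); move_linear([x,y,.26],.15); 
q=inverse_kinematics([.5535,.3855,.26],RD)
move_pose([.5535,.3855,.26],RD); st()
im=camera("scene");tp=camera("top");cv2.imwrite("pics/q_top.png",tp);cv2.imwrite("pics/q_scene.png",im)
a=cv2.resize(im[270:410,330:430],(400,560),interpolation=2);b=cv2.resize(im[90:230,240:340],(400,560),interpolation=2)
o=(330,270)
for th in np.linspace(0,2*np.pi,60):
    u=(proj("scene",[x+.022*np.cos(th),y+.022*np.sin(th),.150])-o+.5)*4
    cv2.circle(a,tuple(int(v) for v in u),1,(0,0,255),-1)
cv2.imwrite("pics/c5.png",np.hstack([a,b]))
E
```

```text
centred t8.2 [0.4739 0.0733 0.14  ] F [ 0.1 -0.3 -2.3] M [ 0.01  0.03 -0.05] w0.0432 g30.0
 t8.6 [0.474  0.0733 0.1389] F [-0.3 -0.9  1.8] M [-0.13  0.12  0.03] w0.0428 g30.0
 t8.9 [0.4742 0.0734 0.1384] F [-6.  -1.7 22.3] M [-0.22  1.16  0.06] w0.0433 g30.0
open t9.4 [0.474  0.0734 0.1374] F [ 0.1 -0.6 -1.1] M [ 0.04 -0.01  0.  ] w0.0656 g0.0
 t11.6 [0.5537 0.3842 0.26  ] F [-0.4 -0.3  0.5] M [ 0.04 -0.01  0.01] w0.0651 g0.0
```

View pics/c5.png

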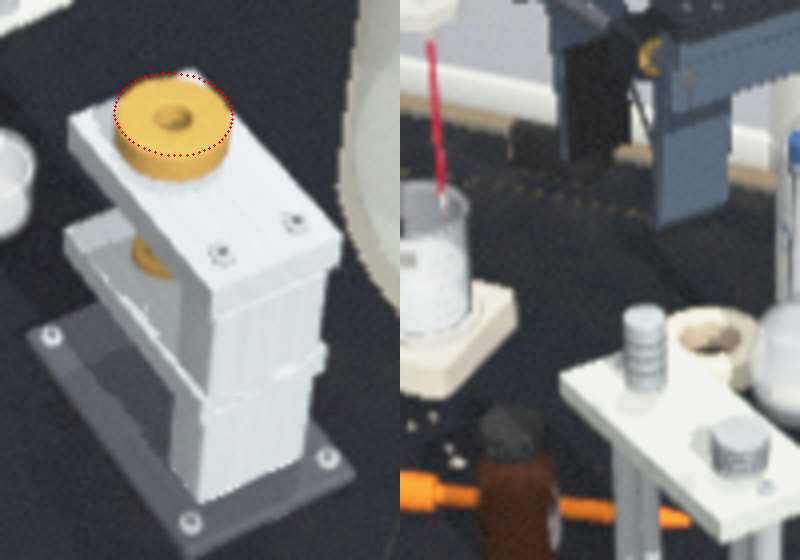

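The bush is seated and its flange matches the predicted rim. However, the orange look-alike now seems to be lying down behind the dropper, so I'll check when that changed.

```bash
python3 - <<'E'
from h import *
for f in("scene0","p_scene","q_scene","top0","p_top","q_top"):
    im=cv2.imread(f"pics/{f}.png");h=cv2.cvtColor(im,cv2.COLOR_BGR2HSV)
    m=((h[...,0]>5)&(h[...,0]<17)&(h[...,1]>190)&(h[...,2]>150)).astype(np.uint8)
    n,l,s,c=cv2.connectedComponentsWithStats(m); print(f,[s[i].tolist() for i in range(1,n) if s[i][4]>15])
cv2.imwrite("pics/c6.png",np.hstack([cv2.resize(cv2.imread("pics/q_scene.png")[80:300,200:420],(400,400)),cv2.resize(cv2.imread("pics/q_top.png")[100:300,180:380],(400,400))]))
E
```

```text
scene0 [[313, 148, 9, 34, 211], [230, 251, 23, 12, 63]]
p_scene [[231, 207, 28, 10, 180], [281, 215, 12, 5, 47], [306, 217, 6, 5, 17], [230, 250, 26, 14, 112]]
q_scene [[231, 207, 28, 10, 131], [281, 215, 12, 5, 47], [230, 253, 18, 10, 61]]
top0 [[541, 6, 29, 27, 186], [635, 63, 5, 23, 58], [235, 172, 16, 21, 110], [546, 259, 3, 9, 16]]
p_top [[538, 6, 32, 33, 171], [634, 63, 6, 24, 69], [193, 195, 54, 56, 371], [546, 257, 3, 11, 19]]
q_top [[541, 6, 29, 27, 180], [635, 63, 5, 24, 63], [193, 235, 16, 16, 99], [546, 259, 3, 9, 16]]
```

View pics/c6.png

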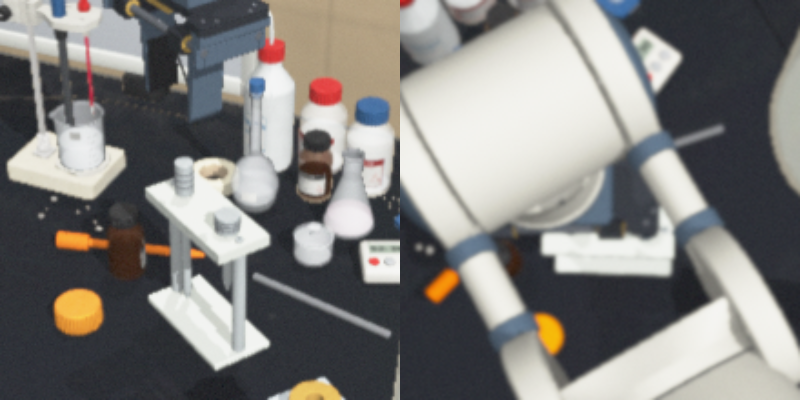

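The fall had already happened by the guide-placement picture, when the arm had never been near the orange shaft. The rack, long shaft and dropper are unchanged and it isn't in the way, so I'll leave it alone and take the long shaft.

```bash
python3 - <<'E'
from h import *
x,y=.5545,.386
move_linear([x,y,.20],.12); move_linear([x,y,.1535],.06); hold(.1); st("at")
move_gripper(.01); st("grip")
if read_width()>.015:
    p=read_position(); move_linear([x,p[1],.25],.1); st("mid"); move_linear([x,p[1],.335],.15); hold(.3); st("up")
    for n in("scene","top"): cv2.imwrite(f"pics/r_{n}.png",camera(n))
    p=np.array(read_position());tip=p-[0,0,.1535-.010];print("tip px",proj("scene",tip),proj("top",tip),proj("scene",p))
    u=proj("scene",tip).astype(int);s=cv2.imread("pics/r_scene.png");print(u)
    c=s[u[1]-110:u[1]+40,u[0]-75:u[0]+75];cv2.imwrite("pics/c7.png",cv2.resize(c,(600,600),interpolation=2))
E
```

```text
at t13.4 [0.5547 0.3862 0.154 ] F [-0.3 -0.4 -0.5] M [ 0.03  0.02 -0.01] w0.0650 g0.0
grip t14.2 [0.5545 0.3861 0.1535] F [-0.2  1.5  0.7] M [0.15 0.01 0.01] w0.0197 g30.0
mid t15.3 [0.5542 0.3859 0.2492] F [ 0.1  0.  -1.7] M [0.02 0.01 0.06] w0.0195 g30.0
up t16.3 [0.5543 0.386  0.3343] F [ 0.3  0.8 -0.7] M [ 0.03 -0.01 -0.02] w0.0191 g30.0
tip px [300.4789335  167.37250324] [264.3694848  210.94551454] [298.61611667  95.5708466 ]
[300 167]
```

View pics/c7.png

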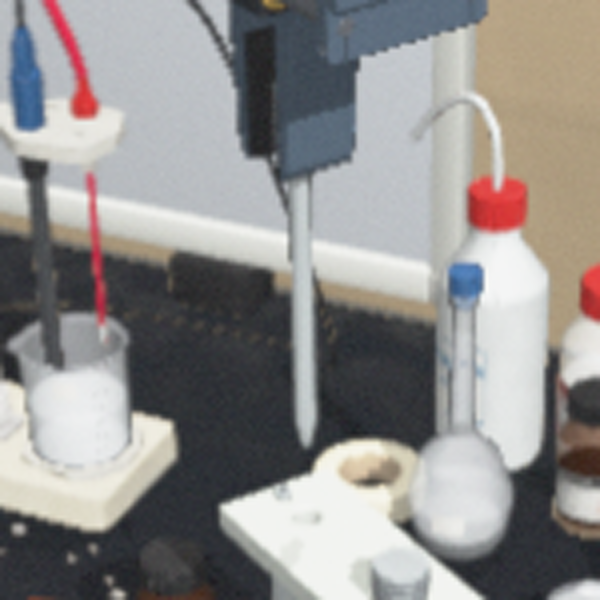

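The shaft is held upright and its tip at scene (301,167.6) is within 0.5 px of the prediction. I'll carry it over the bush and thread it, watching the force.

```bash
cat >> h.py <<'E'
def down(x,y,z0,z1,step,lim=10,v=.06):
    z=z0
    while z>z1+1e-6:
        z=max(z-step,z1); move_linear([x,y,z],v); f=np.array(read_contact_force())
        if f[2]>lim or np.hypot(f[0],f[1])>10: st("contact tip z %.3f"%(z-.1435)); return False
    return True
E
python3 - <<'E'
from h import *
x,y=.4740,.0734
move_linear([x,y,.3343],.2); move_linear([x,y,.308],.1); hold(.3); st("above")
cv2.imwrite("pics/s_scene.png",camera("scene"))
ok=down(x,y,.308,.275,.004); st("in bush")   # tip to .1315
if ok: ok=down(x,y,.275,.227,.006); st("tip .083")
if ok: ok=down(x,y,.227,.1735,.004); hold(.3); st("end")
s=camera("scene");cv2.imwrite("pics/t_scene.png",s)
a=cv2.imread("pics/s_scene.png")
cv2.imwrite("pics/c8.png",np.hstack([cv2.resize(q[200:400,310:440],(390,600),interpolation=2) for q in(a,s)]))
E
```

```text
above t18.9 [0.4742 0.0734 0.3084] F [ 0.3  1.1 -1.3] M [0.1  0.03 0.03] w0.0195 g30.0
in bush t21.2 [0.474  0.0734 0.275 ] F [-0.3  0.  -0.3] M [ 0.06  0.07 -0.  ] w0.0193 g30.0
tip .083 t23.2 [0.4738 0.0734 0.2266] F [-0.1  0.5 -0.6] M [ 0.03  0.02 -0.01] w0.0191 g30.0
end t27.0 [0.474  0.0734 0.1735] F [ 0.2 -0.3 -1.2] M [ 0.01 -0.04  0.01] w0.0191 g30.0
```

View pics/c8.png

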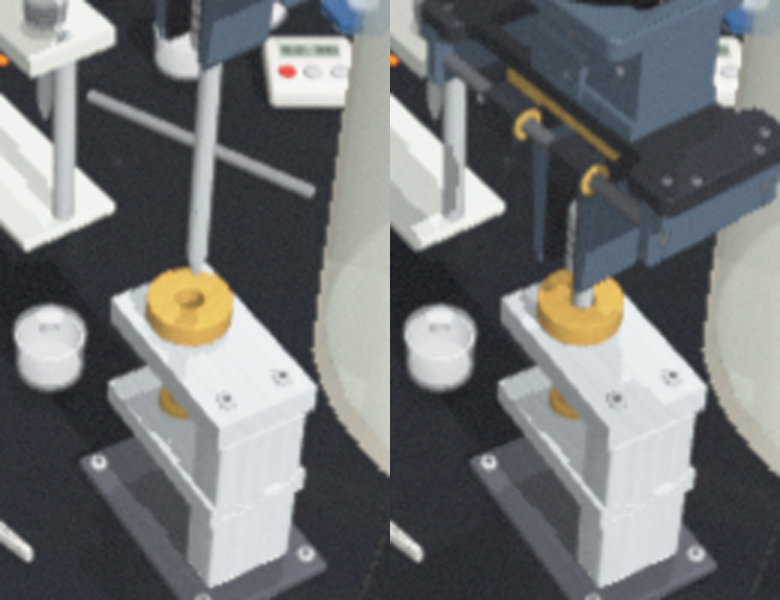

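```bash
python3 - <<'E'
from h import *
st(); close_job()
E
```

```text
t27.0 [0.474  0.0734 0.1735] F [ 0.3  0.1 -1. ] M [ 0.04  0.04 -0.05] w0.0194 g30.0
the job is handed in; nothing more can be done
```

I handed the job in at 27 s: the bush is home in the upper arm, and the long shaft is held upright through both bushings with its tip at about 30 mm (from arm position and no contact force; the cameras can't see under the lower arm). The orange look-alike shaft fell over while the arm was at the bush and guide, with nothing of mine seen near it, and I left it where it lay.

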